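Calibrate the hand brake and the flap lever of a VR flying desk

TASK

Calibrate the two lever units of the VR flying desk. First pull the upright, spring-loaded hand-brake lever back to its stop and ease it slowly home again, never letting it snap back; then raise the flap lever exactly three clicks of its ratchet from its lowest position, counting the clicks by feel because they do not always fall at the same height. Finish still gripping the flap lever, held still in its third notch while the software takes its reading; leave the other things on the desk where they are.

Things in the scene. Friction and masses are not known exactly. Their poses are not given: they have to be found in the camera images.
- brake_unit: hand-brake unit, fixed to the desk: a 190 x 95 mm dark steel base plate with two low aluminium side plates (to 84 mm high, 49 mm over both) and between them one upright lever with a black T-handle. Origin: underside, on the desk, 40 mm to the +x side of the lever's pivot. -x is the way the lever is pulled, y runs along the pivot bolt, z up
- brake_pivot (a point): the hand-brake lever's pivot, 62 mm above the desk; the lever turns about the unit's y axis here
- brake_grip (a point): the middle of the hand-brake's T-handle, 195 mm from the pivot: a round black bar 24 mm across and 104 mm long, parallel to the pivot bolt, on a 9 mm steel rod that runs 77 mm down from its middle to a flat lever 24 mm wide. From above it can be held fore and aft. The point's z axis runs along the lever away from the pivot, its y along the bar
- brake_lever (a joint): angle of the hand-brake lever in rad: 0 at home, where it leans 0.325 (19 degrees) from upright towards the unit's +x; grows as it is pulled over towards -x; it meets its stop at 0.65 (leaning as far the other way). A spring pulls it home: about 5 N at the grip point at home, 10 N at the stop; let go, it snaps home in about 0.1 s, far faster than 1.5 rad/s
- flap_unit: flap lever unit, fixed to the desk: an aluminium base plate 200 x 100 mm with dark steel side frames, a toothed steel arc on each side of a long lever that lies level towards -x of the unit, and a small black box behind. Origin: on the desk, 160 mm to the -x side of the lever's pivot, straight below the lever. -x is where the lever points at rest, y runs along the pivot bolt, z up
- flap_pivot (a point): the flap lever's pivot, 78 mm above the desk; the lever turns about the unit's y axis here. The toothed arcs reach 92 mm around it, the rubber-topped rest under the lever lies 84 mm from it
- flap_grip (a point): the point of the flap lever's grip to hold: on the lever's axis, 262 mm from the pivot, 78 mm above the desk at rest, nothing under it. The grip is a round black cylinder 26 to 29 mm across, 200 to 315 mm from the pivot; at its end a 14 mm release button stands out 9 mm (pressed in, it frees the ratchet). The point's x runs along the lever away from the pivot, its z upwards
- flap_lever (a joint): angle of the flap lever in rad: 0 level on its rest, where it starts; grows as the grip end is raised; at most 1.0. Spring and weight pull it down with 4 to 5 N at the grip point. Climbing a tooth (about 0.1 rad) takes 10 to 18 N; at the click the pull drops at once to zero or less, the lever pushing on by itself some 0.03 rad into the notch. There the ratchet keeps it from going down again
- notch_plate: the pair of toothed arcs, re-adjusted around the pivot by up to 4 degrees up or down each time: the first click comes between 0.14 and 0.30 rad of lever angle, each next one 9 degrees (0.157 rad, 41 mm at the grip point) further; five in all. In a notch there is about 0.03 rad of play before the next climb. Origin: the flap pivot; x along the lever's rest direction plus that adjustment, z up
- controller_a: white VR hand controller lying between the two units, 125 x 50 x 55 mm; a bystander. Origin: centre of its underside
- controller_b: a second white VR hand controller, lying near the robot on its right; a bystander. Origin: centre of its underside
- headset: white VR headset with strap, 260 x 190 x 115 mm, at the left; a bystander. Origin: on the desk, near the back of its face foam
- headphones: black headphones lying flat, 200 x 240 x 40 mm, at the right; a bystander. Origin: on the desk between the ear cups
- mouse: black computer mouse, 108 x 60 x 31 mm, between the units towards the robot; a bystander. Origin: centre of its underside
- mug: white mug 80 mm across and 95 mm high, near the robot on its left; a bystander. Origin: centre of its underside
- phone: black phone lying flat, 150 x 72 x 9 mm, near the robot on its left; a bystander. Origin: centre of its underside

How it is judged:
By the outcome, as a careful person would: the job done as asked, in the order asked, and still so for the second after the job is handed in, while the arm keeps its last pose, push and grip.
It also fails if it takes over 70 s, if anything falls off the work surface, if the arm or the gripper's body presses on something with over 40 N, if the wrist force passes 120 N, or if a joint passes its speed limit or range.

ROBOT

A 6-joint arm with a two-finger parallel gripper is mounted at the origin on the work surface. World frame = base frame: x ahead of the robot, y to its left, z up, the work surface at z = 0. Lengths are in mm, angles in rad, forces in N, time in s.
With the tool pointing down it reaches from about 275 to 850 mm from the base axis. Payload 5.2 kg.
Tool frame: the origin (TCP) lies on the mounting face of the last link; the fingertips stand 173 mm ahead of it and the grasp point (between the pads) lies 155 mm ahead of it; z points along the fingers, y is the line along which they close (so a half turn about z gives the same grasp; the last joint's range is limited). The gripper opens to 85 mm and grips with 20 to 120 N. Pads are 22 mm wide; open, the fingers measure 114 mm over their backs; the gripper's body (76 mm by 85 mm) begins 54 mm behind the grasp point. The pads swing forward as they close: fully open they stand 13 mm farther back than shut.
Start: joints at [1.043, 0.259, 1.535, -0, 1.348, -0.203], TCP at [175.494, 521.256, 404.71] pointing down, gripper open.
Joint ranges: [-3.14, 3.14], [-0.91, 2.08], [0.19, 2.58], [-1.22, 4.36], [0.22, 2.71], [-3.12, 3.12]. Speed limits (rad/s): [2.57, 2.57, 3.14, 3.14, 3.14, 3.14].

INTERFACE

Orientations are given as a unit quaternion [w, x, y, z].
In Python, from workcell import r gives the robot as it stands. The module is installed in compiled form; this text tells all that it offers.
- The arm moves only by the tool move_arm, never from a script. Its argument "targets" is one flat list of numbers, 6 for each row, row after row: the shift along the tool's x, y, z in m, then the turn, a rotation vector about the tool's x, y, z in rad. A call has 1 to 5 rows; each row shifts and turns the commanded pose from where the row before left it, along the tool's axes as they then stand; what a row does not reach is not made up. A row lasts 1/8 s, in which the tool goes at most 62.5 mm and 10.7 degrees, less where a joint would pass 70% of its speed; a pose out of reach is approached as far as the arm can. A call with a gripper value outside its range is refused whole. "hand" is the finger opening in m, from 0 to 0.0854, set as the call begins (left out, the last holds). The fingers move at their own pace and stop on an object; "grip_force" is the grip in N (left out, the last holds). Time passes only in rows, so rows that do not move let the fingers close. It gives the time, the measured TCP pose, the force, the opening and the grip force at its end, in the units of the state.
- r.sense(): the state, without advancing time (a new reading comes with each control period).
- r.grab_frame(name): name is "side" or "top" or "wrist"; returns a dict with "frame" (384x512x3 uint8, red, green, blue), "range_z" (384x512 float32, mm along the optical axis (not along the pixel's ray), 0 where there is no reading), "K" (3x3 intrinsics, pixels), "rvec" (rotation vector, rad) and "tvec" (3), from world to camera coordinates, as OpenCV has them. Camera axes: x right, y down, z forward; pixel columns grow to the right and rows downward; lengths in mm; the calibration is good to about 2 mm. The wrist camera is an equidistant fisheye: a pixel r from the principal point sees the ray r / f radians off the axis. A picture is of the moment at which its call begins.
- r.close_job(): hands the job in; it is judged then, once.
Trained networks look in the newest picture that a camera, given by its name, has taken for a name from the list of things; names that differ only in an ending like _2 or _b are one class to them, and where a whole thing is asked for, a point or a joint stands for the part that bears it (a point fixed in the world has none). Each returns a list of dicts, best first, with "conf" (0 to 1); they miss things now and then, are a little off and sometimes report something else, mostly with a low value. They report only what shows in the picture. A call takes as long as a camera call.
- r.trace(query, camera): "pixels" (384x512 bool, what is visible of it) and "rect" ([left, top, right, bottom] in pixels, round what is visible of it).
The state is a dict: "t": time; "q": joint angles; "joint_velocities": joint speeds; "joint_efforts": joint torques, N m; "position": TCP position; "orientation": TCP orientation; "force": force on the tool from outside, world axes, zero at the start; "wrist_torque": the same for the moment, N m; "width": opening from 0.0 (shut) to 1.0 (fully open); "grasp_force": force on a finger pad.
Only numpy, scipy, OpenCV 4.12 (cv2) and the standard library are available. Lean on these libraries where they do the work, as an engineer would, in place of code of your own. Each camera call takes 0.05 s, during which the arm holds its last target. There are 200 camera calls.

## Working session

There is one attempt and no reset: what is moved stays moved. The work goes in short steps, Python scripts to look and compute and a tool call to move; the robot and the scene stay as the last step left them, time stands still between calls to the robot, and variables do not carry over. Pictures are saved under pics/ and viewed, at most 10 in all, crops included, and the job is handed in when it is done.

Besides the shell and the picture viewer there is one more tool, called as name(argument=value, ...) on one line, values as JSON. move_arm: Moves the arm, as the interface text tells. Its arguments: {"type":"object","properties":{"targets":{"type":"array","items":{"type":"number"}},"hand":{"type":"number"},"grip_force":{"type":"number"}},"required":["targets"]}

```bash
mkdir -p pics; cat > h.py <<'E'
import numpy as np, cv2
from scipy.spatial.transform import Rotation as R
from workcell import r
def save(n,f): cv2.imwrite(f'pics/{n}.png',cv2.cvtColor(f['frame'],cv2.COLOR_RGB2BGR))
def cloud(f):
    # world points HxWx3 (pinhole)
    z=f['range_z'].astype(float);h,w=z.shape;K=f['K']
    u,v=np.meshgrid(np.arange(w),np.arange(h))
    p=np.stack([(u-K[0,2])/K[0,0]*z,(v-K[1,2])/K[1,1]*z,z],-1)
    M=cv2.Rodrigues(np.array(f['rvec'],float))[0]
    P=(p-np.array(f['tvec'],float).ravel())@M
    P[z==0]=np.nan
    return P
E
python3 - <<'E'
from h import *
s=r.sense(); print({k:np.round(v,3) for k,v in s.items()})
ims=[]
for n in('top','side'):
    f=r.grab_frame(n);ims.append(f);np.savez(n,**f);save(n+'0',f)
    P=cloud(f)
    for q in('brake_unit','brake_grip','brake_pivot','flap_unit','flap_grip','controller_a','mouse'):
        for d in r.trace(q,n)[:2]:
            pp=P[d['pixels']];print(n,q,round(d['conf'],2),np.round(d['rect']),np.round(np.nanmedian(pp,0)),np.round(np.nanmin(pp,0)),np.round(np.nanmax(pp,0)))
cv2.imwrite('pics/both.png',cv2.resize(cv2.vconcat([cv2.imread('pics/top0.png'),cv2.imread('pics/side0.png')]),None,fx=.78,fy=.78))
E
```

```text
{'t': np.float64(0.0), 'q': array([ 1.043,  0.259,  1.536, -0.   ,  1.348, -0.203]), 'joint_velocities': array([ 0.   ,  0.001, -0.   ,  0.001, -0.002,  0.   ]), 'joint_efforts': array([ 1.0000e-03, -4.4601e+01, -2.9058e+01, -0.0000e+00,  1.1000e-02,
        0.0000e+00]), 'position': array([175.381, 521.054, 403.853]), 'orientation': array([-0.   ,  0.162,  0.987, -0.001]), 'force': array([ 0.211,  0.968, -0.385]), 'wrist_torque': array([ 0.004, -0.019, -0.028]), 'grasp_force': np.float64(0.0), 'width': np.float64(0.999)}
top brake_unit 0.84 [302. 166. 352. 224.] [ 556. -211.   17.] [ 445. -339.   -6.] [ 661. -154.  265.]
top brake_grip 0.83 [313. 168. 350. 204.] [ 588. -216.  254.] [ 520. -311.   -1.] [ 665. -171.  265.]
top brake_pivot 0.64 [303. 167. 352. 224.] [ 554. -210.   30.] [ 449. -281.   -6.] [ 657. -157.  265.]
top brake_pivot 0.41 [202. 148. 211. 245.] [487. 185.  89.] [387. 167.   2.] [717. 203. 100.]
top flap_unit 0.84 [198. 129. 226. 243.] [673. 178.  46.] [387. 126.  -4.] [812. 230. 163.]
top flap_grip 0.78 [201. 149. 210. 245.] [500. 185.  89.] [384. 170.   2.] [712
[... 375 characters left out ...]
  -9.] [762. -86. 266.]
side brake_unit 0.66 [209. 223. 236. 246.] [435. -10.  30.] [383. -39.  10.] [493.  30.  41.]
side brake_grip 0.57 [276. 198. 313. 255.] [ 580. -218.  182.] [ 517. -274.  -11.] [776.  -9. 266.]
side brake_pivot 0.71 [254. 200. 315. 278.] [ 546. -223.   41.] [ 446. -275.  -11.] [728. -89. 266.]
side flap_grip 0.7 [182. 160. 259. 199.] [510. 184.  87.] [384. 158.  -7.] [776. 280. 118.]
side controller_a 0.74 [261. 190. 286. 216.] [676.  -8.  36.] [611. -33.  18.] [738.  33.  61.]
side controller_a 0.56 [266. 305. 303. 330.] [ 386. -405.   37.] [ 345. -466.   -5.] [ 430. -348.   59.]
side mouse 0.89 [210. 221. 238. 246.] [435.  -8.  29.] [383. -39.  -5.] [505.  52.  41.]
```

View pics/both.png

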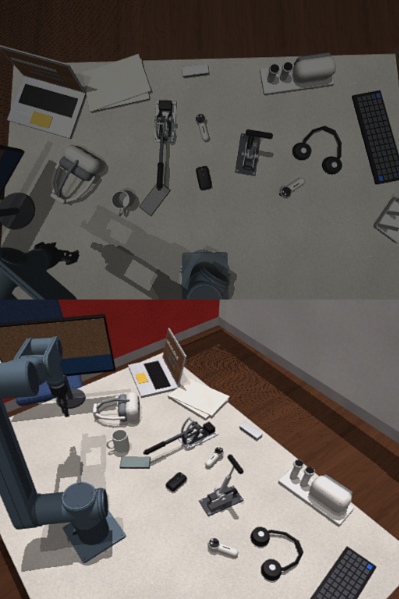

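```bash
python3 - <<'E'
from h import *
A=[]
for n in('top','side'):
    P=cloud(dict(np.load(n+'.npz'))).reshape(-1,3);A.append(P[~np.isnan(P[:,0])])
for n,P in zip(('top','side'),A):
    def sel(lo,hi): return P[np.all((P>lo)&(P<hi),1)]
    def pca(p,name):
        c=p.mean(0);xy=p[:,:2]-c[:2];w,v=np.linalg.eigh(xy.T@xy/len(p));a=v[:,1]
        t=xy@a;u=xy@v[:,0];print(n,name,len(p),np.round(c,1),'ax deg',round(np.degrees(np.arctan2(a[1],a[0])),1),'ext',np.round([t.min(),t.max(),u.min(),u.max()]),'mid',np.round(c[:2]+a*(t.min()+t.max())/2+v[:,0]*(u.min()+u.max())/2,1),'z',np.round(p[:,2].max(),1))
    pca(sel([450,-330,235],[680,-130,300]),'Thandle')
    pca(sel([430,-330,5],[700,-130,25]),'brakebase')
    pca(sel([370,130,70],[520,240,110]),'flapgrip')
    pca(sel([370,130,70],[570,240,110]),'flaplever')
    pca(sel([430,130,5],[900,260,25]),'flapbase')
    for x in range(370,560,20):
        p=sel([x,130,60],[x+20,240,120]); 
        if len(p): print(x,len(p),np.round(np.median(p,0),1),np.round(p.max(0)[2]))
E
```

```text
top Thandle 276 [ 595.4 -221.7  257.1] ax deg 79.5 ext [-53.  51. -15.  11.] mid [ 597.1 -222.6] z 264.7
top brakebase 949 [ 538.1 -209.7    9.2] ax deg 178.7 ext [-161.  107.  -82.  120.] mid [ 564.2 -229.4] z 21.9
top flapgrip 289 [450.8 188.4  88.6] ax deg 177.2 ext [-68.  67. -14.  12.] mid [451.5 189.3] z 99.5
top flaplever 352 [467.3 187.7  88.4] ax deg 177.4 ext [-101.   83.  -14.   12.] mid [476.  188.2] z 99.5
top flapbase 820 [696.3 179.4  10.2] ax deg -176.9 ext [-206.  263.  -94.   55.] mid [667.  197.7] z 25.0
370 8 [387.4 192.3  84.9] 90.0
390 43 [401.  190.8  90.1] 98.0
410 48 [419.9 189.6  89.5] 97.0
430 46 [438.8 188.5  89.8] 96.0
450 45 [462.2 187.5  89.5] 100.0
470 42 [480.1 186.3  89.1] 96.0
490 42 [497.5 185.   89.3] 97.0
510 30 [520.1 185.2  87.9] 92.0
530 27 [539.2 185.   87.9] 96.0
550 21 [560.  184.7  88. ] 92.0
side Thandle 211 [ 593.6 -226.2  256. ] ax deg 80.0 ext [-48.  59. -15.  12.] mid [ 596.  -221.2] z 265.5
side brakebase 986 [ 545.7 -230.8    9.7] ax deg 166.6 ext [-163.  130. -129.  111.] mid [ 563.5 -225.9] z 24.9
side flapgrip 222 [449.5 187.1  87.4] ax deg 177.1 ext [-70.  66. -20.  14.] mid [451.9 189.9] z 98.4
side flaplever 281 [469.5 186.5  86.9] ax deg 177.8 ext [-100.   86.  -19.   15.] mid [476.8 188.4] z 98.4
side flapbase 682 [675.2 174.3  10.9] ax deg -178.2 ext [-226.  243.  -89.   50.] mid [666.3 193.4] z 24.9
370 8 [387.5 191.7  83.3] 89.0
390 34 [399.2 187.4  89.4] 96.0
410 36 [420.  187.7  89.2] 98.0
430 35 [439.  187.4  88.3] 98.0
450 36 [460.6 187.4  87.8] 98.0
470 35 [480.5 183.8  88.7] 97.0
490 30 [497.9 183.   88.5] 95.0
510 24 [521.2 184.2  85.9] 97.0
530 23 [540.4 184.   85.4] 95.0
550 24 [561.8 182.9  85.2] 95.0
```

The top view (upper image, scaled 0.78) shows the flap lever around (160,170) with its grip end down near the phone, and the brake T-handle at (258,134). The mouse and controller_a lie between the units. The measured heights (bar top about 258, flap grip top about 91) match the given sizes.

```bash
cat >> h.py <<'E'
# scene estimates
BY=np.radians(-10.3); FY=np.radians(-2.8)     # unit x headings (world)
BG=np.array([596.5,-221.8,246.8]); FG=np.array([446.,188.6,78.])
def unit(h): return np.array([np.cos(h),np.sin(h),0])
def bpose(th,off=0):
    """TCP pose holding brake grip at lever angle th, off mm back along lever"""
    ux=unit(BY);d=lambda a:np.sin(.325-a)*ux+np.cos(.325-a)*np.array([0,0,1.])
    piv=BG-195*d(0); l=d(th); z=-l; y=ux*l[2]-np.array([0,0,1.])*(l@ux); x=np.cross(y,z)
    return piv+(350+off)*l, R.from_matrix(np.stack([x,y,z],1))
def fpose(th,off=0,ysign=1):
    ux=unit(FY);e=np.array([0,0,1.]);piv=FG+262*ux
    l=-np.cos(th)*ux+np.sin(th)*e; up=np.sin(th)*ux+np.cos(th)*e
    z=-up;y=ysign*np.cross(e,ux);x=np.cross(y,z)
    return piv+262*l+(155+off)*up, R.from_matrix(np.stack([x,y,z],1))
def cur():
    s=r.sense();q=s['orientation'];return np.array(s['position']),R.from_quat([q[1],q[2],q[3],q[0]])
def plan(a,b,n):
    p,Ra=a;pb,Rb=b;w=(Ra.inv()*Rb).as_rotvec()/n;d=(pb-p)/n;rows=[]
    for i in range(n): rows.append(np.r_[(Ra*R.from_rotvec(w*i)).inv().apply(d)/1e3,w])
    for i in range(0,n,5): print([round(float(v),4) for v in np.concatenate(rows[i:i+5])])
E
python3 - <<'E'
from h import *
c=cur();t=bpose(0,75);print(t[0],c[0]);up=(c[0]+[100,0,60],c[1])
plan(c,(t[0]+[0,0,20],t[1]),20)
E
```

```text
[ 668.75752148 -234.93141719  464.75966708] [175.49857971 521.26068851 404.74760734]
[-0.0354, -0.028, -0.004, 0.0134, 0.0116, 0.0706, -0.0373, -0.0254, -0.0041, 0.0134, 0.0116, 0.0706, -0.0389, -0.0228, -0.0042, 0.0134, 0.0116, 0.0706, -0.0404, -0.0201, -0.0044, 0.0134, 0.0116, 0.0706, -0.0417, -0.0172, -0.0046, 0.0134, 0.0116, 0.0706]
[-0.0427, -0.0143, -0.0049, 0.0134, 0.0116, 0.0706, -0.0436, -0.0113, -0.0052, 0.0134, 0.0116, 0.0706, -0.0442, -0.0083, -0.0056, 0.0134, 0.0116, 0.0706, -0.0446, -0.0052, -0.006, 0.0134, 0.0116, 0.0706, -0.0448, -0.0022, -0.0065, 0.0134, 0.0116, 0.0706]
[-0.0448, 0.0009, -0.007, 0.0134, 0.0116, 0.0706, -0.0445, 0.004, -0.0075, 0.0134, 0.0116, 0.0706, -0.044, 0.007, -0.0081, 0.0134, 0.0116, 0.0706, -0.0433, 0.01, -0.0087, 0.0134, 0.0116, 0.0706, -0.0424, 0.0129, -0.0094, 0.0134, 0.0116, 0.0706]
[-0.0413, 0.0157, -0.01, 0.0134, 0.0116, 0.0706, -0.04, 0.0184, -0.0107, 0.0134, 0.0116, 0.0706, -0.0385, 0.0211, -0.0115, 0.0134, 0.0116, 0.0706, -0.0367, 0.0236, -0.0122, 0.0134, 0.0116, 0.0706, -0.0349, 0.0259, -0.0129, 0.0134, 0.0116, 0.0706]
```

move_arm(targets=[-0.035,-0.028,-0.004,0.0134,0.0116,0.0706,-0.037,-0.025,-0.004,0.0134,0.0116,0.0706,-0.039,-0.023,-0.004,0.0134,0.0116,0.0706,-0.04,-0.02,-0.0045,0.0134,0.0116,0.0706,-0.042,-0.017,-0.0045,0.0134,0.0116,0.0706], hand=0.085)

```text
t: 1.42
position: [298.9, 331.7, 424.9]
orientation: [-0.034, 0.333, 0.942, -0.028]
force: [0.3, 0.3, 0.1]
width: 0.994
grasp_force: 0.0
```

move_arm(targets=[-0.043,-0.014,-0.005,0.0134,0.0116,0.0706,-0.0435,-0.011,-0.005,0.0134,0.0116,0.0706,-0.044,-0.008,-0.0055,0.0134,0.0116,0.0706,-0.0445,-0.005,-0.006,0.0134,0.0116,0.0706,-0.045,-0.002,-0.0065,0.0134,0.0116,0.0706])

```text
t: 2.05
position: [423.3, 143.4, 444.7]
orientation: [-0.067, 0.493, 0.866, -0.055]
force: [1.5, 0.2, -1.0]
width: 0.999
grasp_force: 0.0
```

move_arm(targets=[-0.045,0.001,-0.007,0.0134,0.0116,0.0706,-0.0445,0.004,-0.0075,0.0134,0.0116,0.0706,-0.044,0.007,-0.008,0.0134,0.0116,0.0706,-0.043,0.01,-0.0085,0.0134,0.0116,0.0706,-0.0425,0.013,-0.0095,0.0134,0.0116,0.0706])

```text
t: 2.68
position: [547.0, -45.4, 464.2]
orientation: [-0.097, 0.636, 0.761, -0.081]
force: [0.4, 0.9, 0.2]
width: 0.99
grasp_force: 0.0
```

move_arm(targets=[-0.041,0.0155,-0.01,0.0134,0.0116,0.0706,-0.04,0.0185,-0.0105,0.0134,0.0116,0.0706,-0.0385,0.021,-0.0115,0.0134,0.0116,0.0706,-0.037,0.0235,-0.012,0.0134,0.0116,0.0706,-0.035,0.026,-0.013,0.0134,0.0116,0.0706])

```text
t: 3.3
position: [670.0, -234.5, 483.6]
orientation: [-0.125, 0.758, 0.632, -0.104]
force: [0.2, 0.1, 0.3]
width: 0.994
grasp_force: 0.0
```

```bash
python3 - <<'E'
from h import *
f=r.grab_frame('wrist');save('w1',f);np.savez('w1',**f)
c=cur();t=bpose(0,75);print(c[0],t[0],(c[1].inv()*t[1]).as_rotvec(), r.sense()['force'])
print(f['K'],f['rvec'],f['tvec'])
d=r.trace('brake_grip','wrist');print([(x['conf'],x['rect']) for x in d])
# fisheye cloud: z along the axis
def fcloud(f):
    z=f['range_z'].astype(float);K=f['K'];v,u=np.indices(z.shape)
    a=(u-K[0,2])/K[0,0];b=(v-K[1,2])/K[1,1];th=np.hypot(a,b)+1e-9
    k=np.tan(th)/th*z;p=np.stack([a*k,b*k,z],-1)
    P=(p-np.ravel(f['tvec']))@cv2.Rodrigues(np.array(f['rvec'],float))[0];P[(z==0)|(th>1.4)]=np.nan;return P
P=fcloud(f).reshape(-1,3);P=P[np.all((P>[450,-330,235])&(P<[680,-130,275]),1)]
c=P.mean(0);x=P[:,:2]-c[:2];w,v=np.linalg.eigh(x.T@x);t=x@v[:,1];u=x@v[:,0]
print(len(P),c,np.degrees(np.arctan2(v[1,1],v[0,1])),np.percentile(t,[0,2,98,100]),np.percentile(u,[0,2,98,100]),c[:2]+v[:,1]*(t.min()+t.max())/2+v[:,0]*np.mean(np.percentile(u,[2,98])),np.percentile(P[:,2],[50,90,98]))
E
```

```text
[ 671.51906797 -239.80048962  480.85262136] [ 668.75752148 -234.93141719  464.75966708] [-0.00181408 -0.00052737 -0.00912385] [-4.57662833 -1.70065411 -1.39691337]
[[297.31863964   0.         252.63692301]
 [  0.         297.31863964 193.41449569]
 [  0.           0.           1.        ]] [-2.82005635  0.18567643  0.50070287] [-510.51179663 -226.54479171  610.90507001]
[(0.61, [244.7, 136.1, 282.7, 268.6])]
3960 [ 602.99249004 -216.93088455  255.01779013] 79.67653590898024 [-57.51778538 -51.69044114  45.12608924  46.13903415] [-9.84440385 -9.30705537 12.47434515 13.67608933] [ 600.41491635 -222.24436174] [256.14378332 258.16514707 258.80195292]
```

View pics/w1.png

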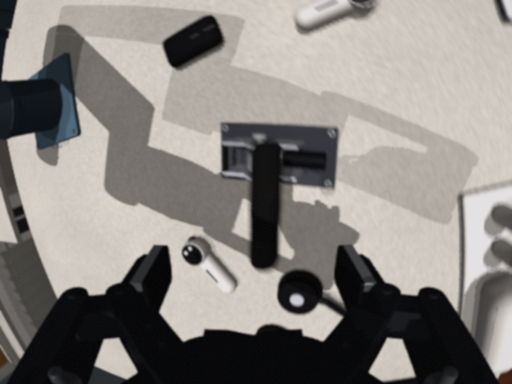

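The bar sits upright at (265,205), between the fingers at about x=150 and x=365. The closing axis runs across it. The wrist estimate (600,-222) agrees with the overview, so I'll descend.

```bash
sed -i 's/BG=np.array(\[596.5,-221.8/BG=np.array([598.,-222.0/' h.py; python3 - <<'E'
from h import *
c=cur();print(c[0],r.sense()['force']);plan(c,bpose(0,0),5)
s=[]
for i in range(3): print(np.round(cur()[0],1))
E
```

```text
[ 670.84579379 -237.92342224  480.20463832] [-0.49120714  0.56635748 -0.72107675]
[0.0005, 0.0008, 0.018, -0.0006, -0.0002, -0.001, 0.0005, 0.0008, 0.018, -0.0006, -0.0002, -0.001, 0.0005, 0.0008, 0.018, -0.0006, -0.0002, -0.001, 0.0005, 0.0008, 0.018, -0.0006, -0.0002, -0.001, 0.0005, 0.0008, 0.018, -0.0006, -0.0002, -0.001]
[ 670.8 -237.9  480.2]
[ 670.8 -237.9  480.2]
[ 670.8 -237.9  480.2]
```

move_arm(targets=[0.0005,0.001,0.018,0,0,0,0.0005,0.001,0.018,0,0,0,0.0005,0.001,0.018,0,0,0,0.0005,0.001,0.018,0,0,0,0.0005,0,0.018,0,0,0])

```text
t: 4.03
position: [644.8, -225.6, 396.5]
orientation: [-0.124, 0.757, 0.633, -0.104]
force: [-0.1, -0.1, 0.4]
width: 0.997
grasp_force: 0.0
```

move_arm(targets=[0,0,0,0,0,0,0,0,0,0,0,0,0,0,0,0,0,0,0,0,0,0,0,0], hand=0.0, grip_force=50)

```text
t: 4.53
position: [646.3, -226.5, 398.4]
orientation: [-0.122, 0.758, 0.633, -0.102]
force: [6.2, 0.4, 1.6]
width: 0.262
grasp_force: 49.3
```

```bash
python3 - <<'E'
from h import *
s=r.sense();print(s['t'],s['width'],s['grasp_force'],s['force'],s['wrist_torque']);c=cur();t=bpose(0,0);print(c[0],t[0],c[1].inv().apply(t[0]-c[0]))
f=r.grab_frame('wrist');save('w2',f)
E
```

```text
4.525 0.26233625931325116 49.34417903423309 [6.24193228 0.3780318  1.57580149] [-0.13629716 -1.05362399 -0.05570903]
[ 646.32598193 -226.49987105  398.43414925] [ 646.69528622 -230.84943332  393.68586259] [-4.21147995  2.57143062  4.15361109]
```

View pics/w2.png

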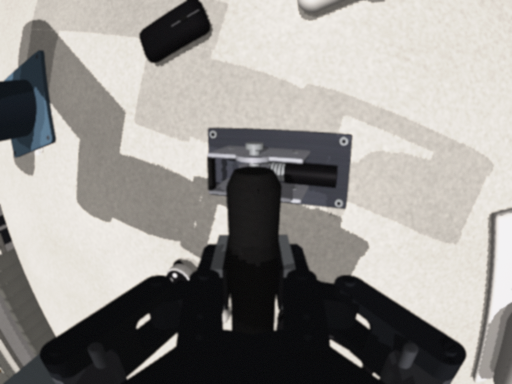

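The bar is held: the pads close on it at (252,240), 22 mm wide at 49 N. Now pulling along the arc.

move_arm(targets=[0,-0.0175,0.0004,-0.05,0,0,0,-0.0175,0.0004,-0.05,0,0,0,-0.0175,0.0004,-0.05,0,0])

```text
t: 4.95
position: [596.0, -217.3, 411.0]
orientation: [-0.065, 0.765, 0.639, -0.054]
force: [5.5, -0.8, -2.8]
width: 0.26
grasp_force: 50.3
```

```bash
cat >> h.py <<'E'
def bstat():
    s=r.sense();c=cur();l=-c[1].as_matrix()[:,2];g=c[0]-155*l;piv=bpose(0)[0]-350*bpose(0)[1].apply([0,0,-1]);d=g-piv;ux=unit(BY)
    print('t',s['t'],'tool tilt th',round(.325-np.arctan2(l@ux,l[2]),3),'grip th',round(.325-np.arctan2(d@ux,d[2]),3),'r',round(np.linalg.norm(d),1),'lat',round(d@[-ux[1],ux[0],0],1),'F',np.round(s['force'],1),'Fx',round(s['force']@ux,1),'w',round(s['width'],3),round(s['grasp_force'],1))
E
python3 -c "
from h import *
bstat()"
```

```text
t 4.95 tool tilt th 0.156 grip th 0.156 r 199.1 lat 4.2 F [ 5.5 -0.8 -2.8] Fx 5.6 w 0.26 50.3
```

move_arm(targets=[0,-0.0175,0.0004,-0.05,0,0,0,-0.0175,0.0004,-0.05,0,0,0,-0.0175,0.0004,-0.05,0,0,0,-0.0175,0.0004,-0.05,0,0,0,-0.0175,0.0004,-0.05,0,0])

```text
t: 5.58
position: [510.0, -201.6, 414.8]
orientation: [0.03, 0.767, 0.64, 0.026]
force: [8.0, -1.6, -9.2]
width: 0.259
grasp_force: 49.7
```

move_arm(targets=[0,-0.0175,0.0004,-0.05,0,0,0,-0.0175,0.0004,-0.05,0,0,0,-0.0175,0.0004,-0.05,0,0,0,-0.014,0.0003,-0.04,0,0])

```text
t: 6.08
position: [445.4, -189.8, 403.1]
orientation: [0.102, 0.761, 0.635, 0.086]
force: [12.6, -0.2, -13.2]
width: 0.263
grasp_force: 49.7
```

```bash
python3 -c "
from h import *
bstat()"
```

```text
t 6.075 tool tilt th 0.593 grip th 0.593 r 198.8 lat 4.6 F [ 12.6  -0.2 -13.2] Fx 12.4 w 0.263 49.7
```

move_arm(targets=[0,-0.007,0.001,-0.02,0,0,0,-0.007,0.001,-0.02,0,0])

```text
t: 6.32
position: [433.3, -187.5, 399.3]
orientation: [0.118, 0.759, 0.633, 0.099]
force: [6.9, 4.0, 4.5]
width: 0.257
grasp_force: 51.5
```

move_arm(targets=[0,-0.007,0.001,-0.02,0,0,0,0,0,0,0,0])

```text
t: 6.58
position: [426.9, -186.3, 397.2]
orientation: [0.126, 0.757, 0.632, 0.106]
force: [7.1, 3.6, 5.9]
width: 0.261
grasp_force: 51.6
```

```bash
python3 -c "
from h import *
bstat()"
```

```text
t 6.575 tool tilt th 0.656 grip th 0.643 r 198.6 lat 4.5 F [7.1 3.6 5.9] Fx 6.3 w 0.261 51.6
```

move_arm(targets=[0,-0.004,0,-0.011,0,0,0,-0.004,0,-0.011,0,0])

```text
t: 6.82
position: [421.4, -185.3, 395.2]
orientation: [0.137, 0.756, 0.63, 0.115]
force: [29.6, 2.7, -8.6]
width: 0.261
grasp_force: 51.3
```

move_arm(targets=[0,-0.004,0,0,0,0,0,0,0,0,0,0])

```text
t: 7.08
position: [420.0, -185.2, 394.6]
orientation: [0.139, 0.756, 0.629, 0.117]
force: [39.3, 3.0, -9.5]
width: 0.264
grasp_force: 50.8
```

```bash
python3 -c "
from h import *
bstat();s=r.sense();print(cur()[1].inv().apply(s['force']),s['wrist_torque'])"
```

```text
t 7.075 tool tilt th 0.691 grip th 0.653 r 198.5 lat 4.4 F [39.3  3.  -9.5] Fx 38.1 w 0.264 50.8
[10.02773775 32.16924891 22.48828856] [ 0.68125354 -4.57683586  0.67163406]
```

The stop is reached: 0.653 rad, and the force has risen to 38 N. Easing home at about 0.3 rad/s.

move_arm(targets=[0,0.006,0,0.011,0,0,0,0.006,0,0.011,0,0,0,0.0105,0,0.03,0,0,0,0.0105,0,0.03,0,0,0,0.0105,0,0.03,0,0])

```text
t: 7.7
position: [457.7, -192.0, 406.0]
orientation: [0.092, 0.762, 0.636, 0.077]
force: [10.1, 1.5, -1.2]
width: 0.263
grasp_force: 52.5
```

move_arm(targets=[0,0.014,0.0003,0.04,0,0,0,0.014,0.0003,0.04,0,0,0,0.014,0.0003,0.04,0,0,0,0.014,0.0003,0.04,0,0,0,0.014,0.0003,0.04,0,0])

```text
t: 8.32
position: [526.1, -204.5, 415.4]
orientation: [0.016, 0.767, 0.641, 0.013]
force: [8.6, 0.4, 1.0]
width: 0.263
grasp_force: 53.0
```

```bash
python3 -c "
from h import *
bstat();s=r.sense();print(cur()[1].inv().apply(s['force']),s['wrist_torque'])"
```

```text
t 8.325 tool tilt th 0.366 grip th 0.351 r 198.7 lat 4.3 F [8.6 0.4 1. ] Fx 8.4 w 0.263 53.0
[ 1.98114073  8.44767862 -0.64887222] [ 0.02509459 -1.29760218 -0.06912921]
```

move_arm(targets=[0,0.014,0.0003,0.04,0,0,0,0.014,0.0003,0.04,0,0,0,0.014,0.0003,0.04,0,0,0,0.014,0.0003,0.04,0,0,0,0.014,0.0003,0.04,0,0])

```text
t: 8.95
position: [594.7, -217.0, 411.0]
orientation: [-0.06, 0.765, 0.639, -0.051]
force: [7.9, -0.6, 4.0]
width: 0.258
grasp_force: 53.4
```

move_arm(targets=[0,0.0105,0.0002,0.03,0,0,0,0.0105,0.0002,0.03,0,0,0,0.007,0,0.02,0,0,0,0.007,0,0.02,0,0])

```text
t: 9.45
position: [628.1, -223.1, 403.7]
orientation: [-0.098, 0.761, 0.636, -0.082]
force: [8.1, -0.3, 4.5]
width: 0.257
grasp_force: 53.6
```

```bash
python3 -c "
from h import *
bstat();s=r.sense();print(cur()[1].inv().apply(s['force']),s['wrist_torque'])"
```

```text
t 9.45 tool tilt th 0.069 grip th 0.056 r 198.9 lat 4.1 F [ 8.1 -0.3  4.5] Fx 8.0 w 0.257 53.6
[ 1.16376261  6.60815423 -6.38096068] [-0.12191539 -1.31412803 -0.04594502]
```

move_arm(targets=[0,0.007,0,0.02,0,0,0,0.007,0,0.02,0,0,0,0.004,0,0.01,0,0])

```text
t: 9.82
position: [645.0, -226.2, 398.6]
orientation: [-0.117, 0.758, 0.634, -0.098]
force: [7.7, -1.6, 5.1]
width: 0.264
grasp_force: 53.7
```

move_arm(targets=[0,0.003,0,0.005,0,0,0,0.003,0,0,0,0,0,0,0,0,0,0])

```text
t: 10.2
position: [648.7, -226.9, 397.4]
orientation: [-0.121, 0.758, 0.633, -0.102]
force: [-1.1, 0.5, 10.0]
width: 0.26
grasp_force: 53.9
```

```bash
python3 -c "
from h import *
bstat();s=r.sense();print(cur()[1].inv().apply(s['force']),s['wrist_torque'])"
```

```text
t 10.2 tool tilt th 0.007 grip th -0.006 r 198.9 lat 4.1 F [-1.1  0.5 10. ] Fx -1.2 w 0.26 53.9
[ 0.23054802 -4.26509579 -9.0941276 ] [ 0.17047062  0.41779569 -0.04879312]
```

move_arm(targets=[0,0.003,0,0,0,0,0,0,0,0,0,0])

```text
t: 10.45
position: [650.0, -227.2, 396.9]
orientation: [-0.123, 0.758, 0.632, -0.103]
force: [-9.2, 2.2, 13.6]
width: 0.258
grasp_force: 54.1
```

```bash
python3 -c "
from h import *
bstat();s=r.sense();print(cur()[1].inv().apply(s['force']),s['wrist_torque'])"
```

```text
t 10.45 tool tilt th 0.002 grip th -0.008 r 198.9 lat 4.1 F [-9.2  2.2 13.6] Fx -9.4 w 0.258 54.1
[  0.50620257 -13.26476773  -9.93887439] [0.36917134 1.86645139 0.06694188]
```

The brake lever is pressed against its home stop. Release and retract.

move_arm(targets=[0,0,0,0,0,0,0,0,0,0,0,0,0,0,0,0,0,0,0,0,0,0,0,0], hand=0.085)

```text
t: 10.95
position: [651.6, -227.5, 393.1]
orientation: [-0.123, 0.758, 0.633, -0.102]
force: [-0.1, -0.5, 0.6]
width: 0.995
grasp_force: 0.0
```

move_arm(targets=[0,0,-0.02,0,0,0,0,0,-0.025,0,0,0,0,0,-0.025,0,0,0,0,0,-0.025,0,0,0,0,0,-0.005,0,0,0])

```text
t: 11.58
position: [682.8, -233.2, 489.8]
orientation: [-0.121, 0.758, 0.633, -0.102]
force: [-0.1, -0.0, 0.4]
width: 0.993
grasp_force: 0.0
```

```bash
python3 - <<'E'
from h import *
bstat()
f=r.grab_frame('side');P=cloud(f).reshape(-1,3)
f=r.grab_frame('top');P=np.r_[P,cloud(f).reshape(-1,3)]
p=P[np.all((P>[420,-300,242])&(P<[640,-150,264]),1)];print('bar',len(p),np.round(np.median(p,0)))
c=cur()
for ys in(1,-1):
    t=fpose(0,85,ys);w=(c[1].inv()*t[1]).as_rotvec();print(ys,t[0],np.round(w,2),r.sense()['q'])
t=fpose(0,85,1) if np.linalg.norm((c[1].inv()*fpose(0,0,1)[1]).as_rotvec())<1.6 else fpose(0,85,-1)
# go up-level first keep z>=480 until away from the brake
mid=(np.array([520,0,430.]),None)
w=(c[1].inv()*t[1]).as_rotvec();mid=(mid[0],c[1]*R.from_rotvec(w/2))
plan(c,mid,5);plan(mid,t,5)
E
```

```text
t 11.575 tool tilt th 0.008 grip th -0.015 r 297.6 lat 4.0 F [-0.1 -0.   0.4] Fx -0.1 w 0.993 0.0
bar 199 [ 593. -226.  257.]
1 [446.  188.6 318. ] [-0.24 -0.27 -1.69] [-0.46129153  0.69038622  0.67947471 -0.10010011  2.07775164 -0.31695778]
-1 [446.  188.6 318. ] [-0.26  0.23  1.43] [-0.46129153  0.69038622  0.67947471 -0.10010011  2.07775164 -0.31695778]
[0.0401, -0.0346, 0.0237, -0.0263, 0.023, 0.1427, 0.0342, -0.0405, 0.0236, -0.0263, 0.023, 0.1427, 0.0275, -0.0456, 0.0232, -0.0263, 0.023, 0.1427, 0.0201, -0.0496, 0.0225, -0.0263, 0.023, 0.1427, 0.0123, -0.0525, 0.0215, -0.0263, 0.023, 0.1427]
[0.0132, -0.0348, 0.0275, -0.0263, 0.023, 0.1427, 0.0074, -0.037, 0.0268, -0.0263, 0.023, 0.1427, 0.0014, -0.0383, 0.0259, -0.0263, 0.023, 0.1427, -0.0046, -0.0388, 0.0249, -0.0263, 0.023, 0.1427, -0.0107, -0.0383, 0.0237, -0.0263, 0.023, 0.1427]
```

```bash
python3 - <<'E'
from h import *
c=cur();t=fpose(0,85,1);w=(c[1].inv()*t[1]).as_rotvec();mid=(np.array([540,0,440.]),c[1]*R.from_rotvec(w/2))
plan(c,mid,6);plan(mid,t,6)
E
```

```text
[0.034, -0.0263, 0.0172, -0.0199, -0.0227, -0.1404, 0.0377, -0.0215, 0.0159, -0.0199, -0.0227, -0.1404, 0.0407, -0.0163, 0.0146, -0.0199, -0.0227, -0.1404, 0.043, -0.0107, 0.0134, -0.0199, -0.0227, -0.1404, 0.0443, -0.0048, 0.0122, -0.0199, -0.0227, -0.1404]
[0.0449, 0.0012, 0.0112, -0.0199, -0.0227, -0.1404]
[0.0328, 0.0108, 0.0213, -0.0199, -0.0227, -0.1404, 0.0315, 0.0149, 0.0208, -0.0199, -0.0227, -0.1404, 0.0296, 0.0188, 0.0205, -0.0199, -0.0227, -0.1404, 0.0271, 0.0224, 0.0203, -0.0199, -0.0227, -0.1404, 0.0242, 0.0256, 0.0202, -0.0199, -0.0227, -0.1404]
[0.0209, 0.0284, 0.0202, -0.0199, -0.0227, -0.1404]
```

move_arm(targets=[0.034,-0.0265,0.017,-0.02,-0.0225,-0.1405,0.0375,-0.0215,0.016,-0.02,-0.0225,-0.1405,0.0405,-0.0165,0.0145,-0.02,-0.0225,-0.1405,0.043,-0.0105,0.0135,-0.02,-0.0225,-0.1405])

```text
t: 12.18
position: [585.7, -76.7, 454.6]
orientation: [-0.089, 0.55, 0.827, -0.073]
force: [0.3, 0.0, 0.8]
width: 0.994
grasp_force: 0.0
```

move_arm(targets=[0.0445,-0.005,0.012,-0.02,-0.0225,-0.1405,0.045,0.001,0.011,-0.02,-0.0225,-0.1405,0.033,0.011,0.0215,-0.02,-0.0225,-0.1405,0.0315,0.015,0.021,-0.02,-0.0225,-0.1405])

```text
t: 12.68
position: [506.3, 64.3, 398.4]
orientation: [-0.046, 0.298, 0.953, -0.037]
force: [0.6, -0.0, 0.3]
width: 0.995
grasp_force: 0.0
```

move_arm(targets=[0.0295,0.019,0.0205,-0.02,-0.0225,-0.1405,0.027,0.0225,0.0205,-0.02,-0.0225,-0.1405,0.024,0.0255,0.02,-0.02,-0.0225,-0.1405,0.021,0.0285,0.02,-0.02,-0.0225,-0.1405])

```text
t: 13.18
position: [443.9, 189.9, 317.3]
orientation: [-0.001, 0.022, 1.0, 0.001]
force: [0.8, 0.1, -0.2]
width: 0.995
grasp_force: 0.0
```

```bash
python3 - <<'E'
from h import *
f=r.grab_frame('wrist');save('w3',f)
z=f['range_z'].astype(float);K=f['K'];v,u=np.indices(z.shape)
a=(u-K[0,2])/K[0,0];b=(v-K[1,2])/K[1,1];th=np.hypot(a,b)+1e-9
k=np.tan(th)/th*z;P=(np.stack([a*k,b*k,z],-1)-np.ravel(f['tvec']))@cv2.Rodrigues(np.array(f['rvec'],float))[0]
P=P[(z>0)&(th<1.3)]
p=P[np.all((P>[375,150,70])&(P<[510,230,105]),1)]
for x in range(380,510,15):
    q=p[(p[:,0]>=x)&(p[:,0]<x+15)]
    if len(q)>5: print(x,len(q),'ymid',np.round(np.percentile(q[:,1],[2,98]).mean(),1),'ztop',np.round(np.percentile(q[:,2],95),1),'w',np.round(np.ptp(np.percentile(q[:,1],[2,98])),1))
print('xmin',np.percentile(p[:,0],[0,.5,1]))
c=cur();print(c[0],c[1].as_matrix().round(3));plan(c,fpose(0,0,1),5);print(r.sense()['q'])
E
```

```text
380 300 ymid 192.8 ztop 84.8 w 16.7
395 884 ymid 194.0 ztop 91.6 w 25.6
410 763 ymid 193.3 ztop 91.0 w 24.6
425 752 ymid 192.3 ztop 91.2 w 25.0
440 659 ymid 191.7 ztop 91.2 w 25.3
455 634 ymid 190.8 ztop 91.3 w 26.1
470 583 ymid 190.3 ztop 91.0 w 25.5
485 575 ymid 189.4 ztop 91.4 w 26.2
500 210 ymid 189.8 ztop 91.4 w 25.3
xmin [385.74728535 386.31493824 387.06047001]
[440.91364267 192.21688638 314.74425031] [[-0.999  0.038 -0.007]
 [ 0.038  0.999  0.005]
 [ 0.007  0.005 -1.   ]]
[-0.0012, -0.0008, 0.0163, 0.0009, -0.0014, 0.0022, -0.0011, -0.0007, 0.0163, 0.0009, -0.0014, 0.0022, -0.0011, -0.0007, 0.0163, 0.0009, -0.0014, 0.0022, -0.0011, -0.0007, 0.0163, 0.0009, -0.0014, 0.0022, -0.0011, -0.0007, 0.0163, 0.0009, -0.0014, 0.0022]
[ 0.17630039  0.22095447  1.82272081  0.00685192  1.10385463 -1.35982334]
```

View pics/w3.png

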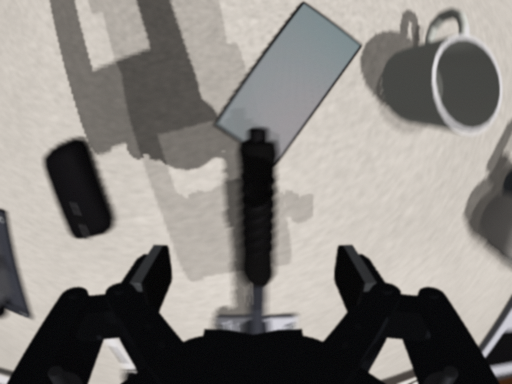

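The grip is vertical at x=257 and centred between the fingers. Nothing lies under it but the clear desk. Descend and grip.

move_arm(targets=[-0.0012,-0.0005,0.0168,0,-0.001,0,-0.0012,-0.0005,0.0168,0,-0.001,0,-0.0012,0,0.0168,0,-0.001,0,-0.0012,0,0.0168,0,-0.001,0,-0.0012,0,0.0168,0,-0.001,0])

```text
t: 13.85
position: [450.7, 187.7, 233.6]
orientation: [0.001, 0.025, 1.0, 0.001]
force: [-0.0, -0.2, -0.2]
width: 0.993
grasp_force: 0.0
```

move_arm(targets=[0,0,0,0,0,0,0,0,0,0,0,0,0,0,0,0,0,0,0,0,0,0,0,0], hand=0.0, grip_force=80)

```text
t: 14.35
position: [451.9, 189.8, 236.3]
orientation: [0.003, 0.025, 1.0, 0.004]
force: [-1.7, 11.7, 3.7]
width: 0.277
grasp_force: 78.2
```

```bash
sed -i 's/FG=np.array(\[446.,188.6/FG=np.array([447.5,190.5/' h.py; cat >> h.py <<'E'
def fstat():
    s=r.sense();c=cur();M=c[1].as_matrix();up=-M[:,2];ux=unit(FY);g=c[0]-155*up;piv=FG+262*ux;d=g-piv
    print('t',round(s['t'],2),'tilt',round(np.arctan2(up@ux,up[2]),3),'grip th',round(np.arctan2(d[2],-(d@ux)),3),'r',round(np.hypot(d[2],d@ux),1),'Ftool',np.round(M.T@s['force'],1),'T',np.round(M.T@s['wrist_torque'],2),'w',round(s['width'],3),round(s['grasp_force'],1))
E
python3 - <<'E'
from h import *
fstat();print(cur()[0],fpose(0)[0]);plan(fpose(0),fpose(.02),1)
f=r.grab_frame('wrist');save('w4',f)
E
```

```text
t 14.35 tilt -0.006 grip th 0.013 r 256.6 Ftool [ 2.3 11.6 -3.6] T [-1.86  0.46 -0.02] w 0.277 78.2
[451.90130504 189.83795663 236.28707182] [447.5 190.5 233. ]
[-0.0032, -0.0, -0.0052, 0.0, 0.02, 0.0]
```

View pics/w4.png

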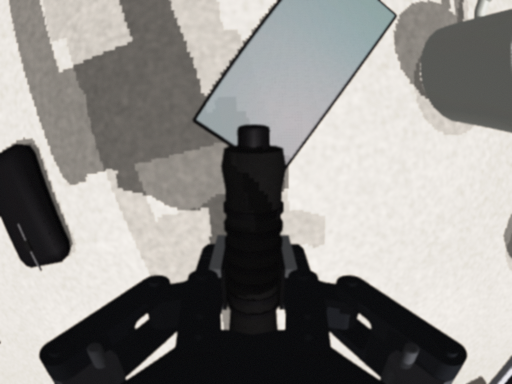

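The pads hold the ribbed grip at (253,260), and its release button at (253,137) is free. Relieve the side force, then start raising.

move_arm(targets=[0,0.002,0,0,0,0,0,0,0,0,0,0])

```text
t: 14.65
position: [451.9, 190.6, 236.3]
orientation: [0.003, 0.024, 1.0, 0.002]
force: [-2.1, 1.4, 5.7]
width: 0.281
grasp_force: 78.6
```

move_arm(targets=[-0.0031,0,-0.0052,0,0.02,0,-0.0031,0,-0.0052,0,0.02,0,-0.0031,0,-0.0052,0,0.02,0,-0.0031,0,-0.0052,0,0.02,0])

```text
t: 15.15
position: [465.5, 189.9, 256.0]
orientation: [-0.037, 0.024, 0.999, 0.003]
force: [3.8, 4.2, -4.4]
width: 0.277
grasp_force: 78.9
```

```bash
python3 -c "
from h import *
fstat()"
```

```text
t 15.15 tilt 0.075 grip th 0.091 r 256.7 Ftool [-3.9  4.4  4.2] T [-0.84 -0.63 -0.01] w 0.277 78.9
```

move_arm(targets=[-0.0031,0,-0.0052,0,0.02,0])

```text
t: 15.28
position: [469.0, 189.7, 260.9]
orientation: [-0.047, 0.024, 0.999, 0.003]
force: [2.9, 4.1, -4.3]
width: 0.28
grasp_force: 78.9
```

move_arm(targets=[-0.0031,0,-0.0052,0,0.02,0])

```text
t: 15.4
position: [472.7, 189.5, 265.8]
orientation: [-0.057, 0.024, 0.998, 0.003]
force: [3.3, 4.7, -5.4]
width: 0.277
grasp_force: 78.9
```

move_arm(targets=[-0.0023,0,-0.0039,0,0.015,0])

```text
t: 15.52
position: [475.5, 189.3, 269.4]
orientation: [-0.065, 0.024, 0.998, 0.004]
force: [3.5, 5.3, -4.8]
width: 0.276
grasp_force: 78.9
```

move_arm(targets=[-0.0023,0,-0.0039,0,0.015,0])

```text
t: 15.65
position: [478.4, 189.2, 272.9]
orientation: [-0.072, 0.024, 0.997, 0.004]
force: [4.7, 4.0, -5.2]
width: 0.278
grasp_force: 78.9
```

```bash
python3 -c "
from h import *
fstat()"
```

```text
t 15.65 tilt 0.144 grip th 0.162 r 256.7 Ftool [-5.2  4.2  4.5] T [-0.84 -0.76  0.02] w 0.278 78.9
```

move_arm(targets=[-0.0023,0,-0.0039,0,0.015,0])

```text
t: 15.78
position: [481.3, 189.0, 276.4]
orientation: [-0.079, 0.024, 0.997, 0.004]
force: [5.0, 4.3, -7.2]
width: 0.275
grasp_force: 78.8
```

move_arm(targets=[-0.0023,0,-0.0039,0,0.015,0])

```text
t: 15.9
position: [484.2, 188.9, 279.3]
orientation: [-0.087, 0.024, 0.996, 0.004]
force: [6.1, 5.4, -14.6]
width: 0.279
grasp_force: 79.0
```

move_arm(targets=[-0.0023,0,-0.0039,0,0.015,0])

```text
t: 16.02
position: [487.1, 188.7, 281.9]
orientation: [-0.094, 0.024, 0.995, 0.004]
force: [7.7, 6.4, -22.0]
width: 0.276
grasp_force: 79.3
```

move_arm(targets=[-0.0023,0,-0.0039,0,0.015,0])

```text
t: 16.15
position: [490.1, 188.6, 284.4]
orientation: [-0.102, 0.024, 0.994, 0.005]
force: [9.1, 6.4, -24.4]
width: 0.278
grasp_force: 79.5
```

```bash
python3 -c "
from h import *
fstat()"
```

```text
t 16.15 tilt 0.204 grip th 0.214 r 256.7 Ftool [-13.5   6.8  22.2] T [-1.14 -2.3  -0.  ] w 0.278 79.5
```

move_arm(targets=[-0.0028,0,-0.0039,0,0.015,0])

```text
t: 16.27
position: [493.3, 188.4, 287.1]
orientation: [-0.11, 0.024, 0.994, 0.005]
force: [6.4, 5.9, -24.8]
width: 0.277
grasp_force: 79.5
```

move_arm(targets=[-0.0028,0,-0.0039,0,0.015,0])

```text
t: 16.4
position: [496.7, 188.3, 290.1]
orientation: [-0.118, 0.024, 0.993, 0.005]
force: [4.9, 6.6, -24.8]
width: 0.277
grasp_force: 79.5
```

move_arm(targets=[-0.0028,0,-0.0039,0,0.015,0])

```text
t: 16.52
position: [500.0, 188.1, 293.1]
orientation: [-0.126, 0.024, 0.992, 0.005]
force: [3.8, 5.6, -21.5]
width: 0.275
grasp_force: 79.6
```

```bash
python3 -c "
from h import *
fstat()"
```

```text
t 16.52 tilt 0.253 grip th 0.256 r 256.6 Ftool [-8.8  5.7 20. ] T [-1.16 -1.73  0.02] w 0.275 79.6
```

move_arm(targets=[-0.0026,0,-0.0039,0,0.015,0])

```text
t: 16.65
position: [503.5, 188.0, 297.4]
orientation: [-0.133, 0.024, 0.991, 0.005]
force: [2.5, 5.6, -5.1]
width: 0.276
grasp_force: 81.2
```

move_arm(targets=[-0.0026,0,-0.0039,0,0.015,0])

```text
t: 16.77
position: [507.0, 187.8, 301.7]
orientation: [-0.141, 0.024, 0.99, 0.005]
force: [1.5, 5.3, -4.6]
width: 0.278
grasp_force: 81.3
```

move_arm(targets=[-0.0023,0,-0.0039,0,0.015,0])

```text
t: 16.9
position: [510.4, 187.6, 305.1]
orientation: [-0.148, 0.024, 0.989, 0.006]
force: [1.4, 4.1, -4.5]
width: 0.274
grasp_force: 81.3
```

```bash
python3 -c "
from h import *
fstat()"
```

```text
t 16.9 tilt 0.296 grip th 0.312 r 256.7 Ftool [-2.5  4.1  4. ] T [-0.92 -0.67  0.08] w 0.274 81.3
```

First click: the pull fell from 21.5 N to 5 N at about 0.26 rad. Continuing to the second.

move_arm(targets=[-0.0024,0,-0.0039,0,0.015,0])

```text
t: 17.02
position: [513.8, 187.5, 308.1]
orientation: [-0.155, 0.024, 0.988, 0.006]
force: [2.5, 5.5, -5.8]
width: 0.279
grasp_force: 81.3
```

move_arm(targets=[-0.0024,0,-0.0039,0,0.015,0])

```text
t: 17.15
position: [517.2, 187.3, 310.8]
orientation: [-0.162, 0.024, 0.986, 0.006]
force: [1.4, 5.7, -11.0]
width: 0.273
grasp_force: 81.1
```

move_arm(targets=[-0.0024,0,-0.0039,0,0.015,0])

```text
t: 17.27
position: [520.6, 187.1, 312.8]
orientation: [-0.17, 0.024, 0.985, 0.006]
force: [2.5, 5.5, -17.2]
width: 0.275
grasp_force: 80.5
```

move_arm(targets=[-0.0024,0,-0.0039,0,0.015,0])

```text
t: 17.4
position: [523.9, 187.0, 314.6]
orientation: [-0.178, 0.024, 0.984, 0.006]
force: [1.9, 6.2, -24.1]
width: 0.272
grasp_force: 79.8
```

```bash
python3 -c "
from h import *
fstat()"
```

```text
t 17.4 tilt 0.358 grip th 0.364 r 256.7 Ftool [-10.    6.2  22. ] T [-1.12 -1.79  0.04] w 0.272 79.8
```

move_arm(targets=[-0.0024,0,-0.0039,0,0.015,0])

```text
t: 17.52
position: [527.4, 186.8, 316.5]
orientation: [-0.186, 0.024, 0.982, 0.006]
force: [1.9, 6.8, -24.8]
width: 0.274
grasp_force: 79.5
```

move_arm(targets=[-0.0024,0,-0.0039,0,0.015,0])

```text
t: 17.65
position: [531.0, 186.7, 318.9]
orientation: [-0.194, 0.024, 0.981, 0.007]
force: [0.4, 6.1, -23.9]
width: 0.275
grasp_force: 79.5
```

move_arm(targets=[-0.0024,0,-0.0039,0,0.015,0])

```text
t: 17.77
position: [534.6, 186.5, 321.5]
orientation: [-0.201, 0.024, 0.979, 0.007]
force: [0.2, 6.3, -24.2]
width: 0.277
grasp_force: 79.5
```

move_arm(targets=[-0.0024,0,-0.0039,0,0.015,0])

```text
t: 17.9
position: [538.5, 186.3, 324.9]
orientation: [-0.208, 0.024, 0.978, 0.007]
force: [2.9, 5.6, -11.1]
width: 0.279
grasp_force: 81.3
```

```bash
python3 -c "
from h import *
fstat()"
```

```text
t 17.9 tilt 0.42 grip th 0.423 r 256.7 Ftool [-7.   5.7  9.1] T [-1.05 -0.7   0.12] w 0.279 81.3
```

Second click at a reading of about 0.42, 0.157 rad after the first. The third is expected near 0.58.

move_arm(targets=[-0.0024,0,-0.0039,0,0.015,0])

```text
t: 18.02
position: [542.7, 186.1, 329.2]
orientation: [-0.215, 0.023, 0.976, 0.007]
force: [2.7, 5.4, -4.9]
width: 0.278
grasp_force: 81.4
```

move_arm(targets=[-0.0024,0,-0.0039,0,0.015,0])

```text
t: 18.15
position: [546.6, 185.9, 332.5]
orientation: [-0.221, 0.023, 0.975, 0.007]
force: [2.2, 4.9, -6.2]
width: 0.276
grasp_force: 81.6
```

move_arm(targets=[-0.0024,0,-0.0039,0,0.015,0])

```text
t: 18.27
position: [550.5, 185.6, 335.1]
orientation: [-0.228, 0.023, 0.973, 0.008]
force: [1.3, 4.6, -6.5]
width: 0.276
grasp_force: 81.6
```

move_arm(targets=[-0.0024,0,-0.0039,0,0.015,0])

```text
t: 18.4
position: [554.3, 185.5, 337.4]
orientation: [-0.236, 0.023, 0.972, 0.008]
force: [0.7, 5.9, -9.6]
width: 0.273
grasp_force: 81.4
```

move_arm(targets=[-0.0024,0,-0.0039,0,0.015,0])

```text
t: 18.52
position: [558.0, 185.3, 338.9]
orientation: [-0.244, 0.023, 0.97, 0.008]
force: [-0.6, 5.2, -15.1]
width: 0.276
grasp_force: 80.8
```

```bash
python3 -c "
from h import *
fstat()"
```

```text
t 18.52 tilt 0.492 grip th 0.506 r 256.7 Ftool [-6.4  5.1 13.7] T [-1.03 -1.33  0.02] w 0.276 80.8
```

move_arm(targets=[-0.0023,0,-0.0039,0,0.015,0])

```text
t: 18.65
position: [561.7, 185.2, 340.1]
orientation: [-0.251, 0.023, 0.968, 0.008]
force: [-2.2, 6.9, -20.9]
width: 0.276
grasp_force: 80.0
```

move_arm(targets=[-0.0023,0,-0.0039,0,0.015,0])

```text
t: 18.77
position: [565.3, 185.0, 341.3]
orientation: [-0.26, 0.023, 0.965, 0.008]
force: [-3.2, 6.5, -23.4]
width: 0.274
grasp_force: 79.6
```

move_arm(targets=[-0.0023,0,-0.0039,0,0.015,0])

```text
t: 18.9
position: [569.2, 184.9, 343.0]
orientation: [-0.267, 0.023, 0.963, 0.008]
force: [-4.2, 6.1, -24.7]
width: 0.272
grasp_force: 79.5
```

move_arm(targets=[-0.0016,0,-0.0026,0,0.01,0])

```text
t: 19.02
position: [571.9, 184.8, 344.5]
orientation: [-0.272, 0.023, 0.962, 0.008]
force: [-3.4, 6.3, -21.9]
width: 0.274
grasp_force: 79.7
```

```bash
python3 -c "
from h import *
fstat()"
```

```text
t 19.02 tilt 0.551 grip th 0.551 r 256.7 Ftool [-8.3  6.1 20.6] T [-1.15 -1.76  0.14] w 0.274 79.7
```

Approaching the third click, now in single small steps.

move_arm(targets=[-0.0016,0,-0.0026,0,0.01,0])

```text
t: 19.15
position: [574.6, 184.6, 346.0]
orientation: [-0.277, 0.023, 0.961, 0.008]
force: [-3.7, 5.5, -22.0]
width: 0.276
grasp_force: 79.7
```

move_arm(targets=[-0.0016,0,-0.0026,0,0.01,0])

```text
t: 19.27
position: [577.4, 184.5, 347.6]
orientation: [-0.281, 0.023, 0.959, 0.008]
force: [-3.5, 5.9, -20.2]
width: 0.28
grasp_force: 79.9
```

```bash
python3 -c "
from h import *
fstat()"
```

```text
t 19.27 tilt 0.571 grip th 0.573 r 256.6 Ftool [-7.8  5.6 19.1] T [-1.17 -1.68  0.12] w 0.28 79.9
```

move_arm(targets=[-0.0016,0,-0.0026,0,0.01,0])

```text
t: 19.4
position: [580.5, 184.3, 350.1]
orientation: [-0.285, 0.023, 0.958, 0.009]
force: [2.2, 6.2, -6.4]
width: 0.274
grasp_force: 81.5
```

```bash
python3 -c "
from h import *
fstat()"
```

```text
t 19.4 tilt 0.579 grip th 0.588 r 256.7 Ftool [-5.1  6.3  4.4] T [-1.01 -1.09  0.14] w 0.274 81.5
```

Third click: the pull dropped from 20 N to 6 N. I'll settle slightly into the notch.

move_arm(targets=[-0.0016,0,-0.0026,0,0.01,0,0,0,0,0,0,0,0,0,0,0,0,0])

```text
t: 19.77
position: [584.4, 183.9, 355.2]
orientation: [-0.286, 0.023, 0.958, 0.009]
force: [6.7, 5.3, 2.4]
width: 0.275
grasp_force: 82.8
```

```bash
python3 -c "
from h import *
fstat()"
```

```text
t 19.77 tilt 0.581 grip th 0.613 r 256.8 Ftool [-4.1  5.6 -5.5] T [-0.95 -0.83  0.14] w 0.275 82.8
```

move_arm(targets=[0,0,0,0,0,0,0,0,0,0,0,0,0,0,0,0,0,0,0,0,0,0,0,0,0,0,0,0,0,0])

```text
t: 20.4
position: [584.4, 183.9, 355.5]
orientation: [-0.286, 0.023, 0.958, 0.009]
force: [7.8, 5.5, 3.0]
width: 0.278
grasp_force: 82.8
```

```bash
python3 -c "
from h import *
fstat();f=r.grab_frame('side');save('s2',f)"
```

```text
t 20.4 tilt 0.581 grip th 0.614 r 256.8 Ftool [-4.6  5.9 -6.6] T [-0.99 -0.84  0.15] w 0.278 82.8
```

View pics/s2.png

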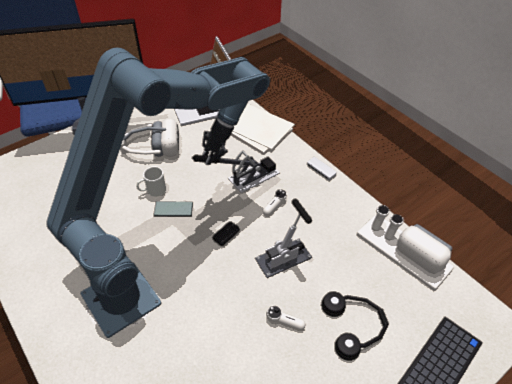

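The brake lever is at home at (300,212), the flap lever is raised and held at (212,152), and the bystanders have not moved. The hold is steady, so I'm handing in.

```bash
python3 -c "
from h import *
print(r.close_job())"
```

```text
the job is handed in; nothing more can be done
None
```

The job is handed in: I pulled the hand-brake to its stop and eased it home, then raised the flap lever three counted clicks; it is still gripped and steady in its third notch, and nothing else on the desk was moved.

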